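Clear the pull gauge's runway and proof-pull a riveted sample

ROBOT

A 6-joint arm with a two-finger parallel gripper is mounted at the origin on the work surface. World frame = base frame: x ahead of the robot, y to its left, z up, the work surface at z = 0. Lengths are in mm, angles in rad, forces in N, time in s.
With the tool pointing down it reaches from about 400 to 925 mm from the base axis. Payload 12.5 kg.
Tool frame: the origin (TCP) lies on the centre line of the jaws, within the pads' length; the fingertips stand 14 mm ahead of it and the grasp point (between the pads) lies 5 mm behind it; z points along the fingers, x is the direction in which the jaws open and shut, and the axes are right-handed (so a half turn about z gives the same grasp; the last joint's range is limited). The gripper opens to 95 mm and grips with 3 to 60 N. Pads are 20 mm wide; open, the fingers measure 119 mm over their backs; the gripper's body (75 mm by 180 mm) begins 59 mm behind the grasp point.
Start: joints at [-1.299, 0.491, 1.559, -0, 1.092, -0.106], TCP at [230.571, -580.932, 228.661] pointing down, gripper open.
Joint ranges: [-3.1, 3.1], [-0.84, 2.19], [0.05, 2.79], [-1.13, 4.28], [0.06, 2.93], [-2.69, 2.69]. Speed limits (rad/s): [2.22, 2.22, 2.79, 3.14, 3.14, 3.14].

INTERFACE

Orientations are given as [roll, pitch, yaw] about the fixed x, y, z axes, in that order (R = Rz(yaw) Ry(pitch) Rx(roll)).
In Python, from cell import state, read_camera, job_done gives the robot as it stands.
- The arm moves only by the shell command python3 -m handwheel 'ROWS'. ROWS is JSON, a list of rows, each an object of numbers: "hand": the finger opening in m, from 0 to 0.0951; "x", "y", "z": the shift along the world's x, y, z in m; "spin": the turn about the world's z in units of 5 degrees (1.0 is 5 degrees). In form: [{"hand": .., "x": .., "y": .., "z": .., "spin": ..}, ...]. A call has 1 to 20 rows; each row is the pose to reach, as a shift and turn from the pose commanded when the call began; what a row does not reach only later rows make up. A row lasts 1/12 s, in which the tool goes at most 41.7 mm and 7.16 degrees, less where a joint would pass 70% of its speed; a pose out of reach is approached as far as the arm can. A call with a gripper value outside its range is refused whole. The fingers move at their own pace and stop on an object; the grip force is fixed at half the most. Time passes only in rows, so rows that repeat a pose let the fingers close. It gives the time, the measured TCP pose, the force and the opening at its end, in the units of the state.
- state(): the state, without advancing time (a new reading comes with each control period).
- read_camera(name): name is "scene" or "top" or "wrist"; returns a dict with "img" (400x640x3 uint8, red, green, blue), "fx", "fy", "cx", "cy" (pixels), "T" (4x4, takes a point from camera to world coordinates). Camera axes: x right, y down, z forward; pixel columns grow to the right and rows downward; lengths in mm; the calibration is good to about 2 mm. A picture is of the moment at which its call begins. There is no depth.
- job_done(): hands the job in, once; it reports no verdict.
The state is a dict: "t": time; "joints": joint angles; "qvel": joint speeds; "tau": joint torques, N m; "eef_pos": TCP position; "tcp_rot": TCP orientation; "ft_force": force on the tool from outside, world axes, zero at the start; "moment": the same for the moment, N m; "opening": opening from 0.0 (shut) to 1.0 (fully open).
Only numpy, scipy, OpenCV 4.12 (cv2) and the standard library are available. Lean on these libraries where they do the work, as an engineer would, in place of code of your own. Each camera call takes 0.05 s, during which the arm holds its last target. There are 200 camera calls.

TASK

Take the wooden-handled scraper from its rubber mat, use it (not the fingers) to wipe the five loose washers and nut plates along the pull gauge's runway into the catch tray at its end, and stand the scraper upright again in the middle of its mat. Then proof-test the riveted sample: pull the gauge's wooden cross grip out until its pointer lines up with the marker clip, without pulling past it, hold it there for a good second, and ease the grip all the way home, never letting it fly back, before letting go. Leave the rivet dish, hammer and bottle alone.

Things in the scene. Friction and masses are not known exactly. Their poses are not given: they have to be found in the camera images.
- gauge: Fixed pull gauge, 128 mm wide (its x), 656 long (its y); origin at bench level on its centre line. Aluminium runway: level channel, y -190 to +125, floor 40 mm above the bench and 96 mm wide, between lips 16 mm wide and 8 mm high, the +x lip with scale lines. At y below -190: steel spring-balance body (top at 66 mm), riveted sample, anchor. Wipe and pull along +y.
- runway_end (a point): Middle of the runway's open end edge, at floor height: gauge (0, +125, 40) mm. Axes as the gauge's. Parts pushed over this edge drop into the tray.
- tray (a point): Middle of the grey catch tray's floor, gauge (0, +169, 4) mm; axes as the gauge's. Inside 120 mm (x) by 87 mm (y), directly beyond the runway's end edge; its other walls are 35 mm high above the bench, so lower than the runway.
- drawbar (a joint): How far the gauge's sprung slide is pulled out along the gauge's +y: 0 m fully home, end stop at 0.18. A return spring pulls it home: 2 N at 0 plus 100 N/m (about 9 to 17 N at the marks). The slide's foot, 70 x 28 mm, runs 2 mm above the runway. Let go while pulled out it flies back.
- grip (a point): Centre of the slide's wooden cross grip: a bar 64 mm long (gauge x), 16 mm thick (gauge y), 28 mm high, its centre 90 mm above the bench (bar from 76 to 104 mm) on a central post 20 mm wide. When home it lies at gauge (0, -125) mm, 65 mm in front of the balance body. Below the bar, a thin draw rod runs back at height 54 mm, 8 mm thick.
- pointer (a point): Tip of the slide's thin dark pointer, on the +x side of the foot over the lip, 50 mm from the centre line, at the same gauge y as the grip; moves with the slide.
- marker: Fixed dark steel marker clip, 10 mm wide along gauge y and 22 mm high, standing on the scaled +x lip; origin at its foot, in the middle of its width. Reached when the pointer has the same gauge y as the marker's origin (70 to 150 mm of pull).
- scraper: Loose scraper, about 0.2 kg, standing upright on the mat: aluminium block 80 mm wide (its x), 26 mm thick (its y), 28 mm high, with a flat wooden handle on top 50 mm wide (x), 22 mm thick (y), from 28 to 84 mm height. Origin at the centre of its underside.
- mat: Fixed black rubber mat, the scraper's place: 110 mm (x) by 90 mm (y), 4 mm thick; origin at the centre of its underside.
- rivet_dish: Loose round aluminium dish, 110 mm across, with black rivets, about 17 mm high in all; origin under its centre. Leave alone.
- hammer: Hammer lying on the left of the bench, handle roughly along x; origin at its underside. Leave alone.
- oil_bottle: Blue plastic bottle, 60 mm across and 150 mm high, standing on the right; origin under its centre. Leave alone.
- nut0: Loose steel washer, 24 mm across, 6 mm thick, lying on the runway between the slide and the tray, 65 mm or more in front of the slide foot; origin at the centre of its underside.
- nut1: Loose steel washer, 24 mm across, 6 mm thick, lying on the runway between the slide and the tray, 65 mm or more in front of the slide foot; origin at the centre of its underside.
- nut2: Loose steel washer, 24 mm across, 6 mm thick, lying on the runway between the slide and the tray, 65 mm or more in front of the slide foot; origin at the centre of its underside.
- nut3: Loose steel nut plate with round ends, 28 x 16 mm, 6 mm thick, lying on the runway between the slide and the tray, 65 mm or more in front of the slide foot; origin at the centre of its underside.
- nut4: Loose steel nut plate with round ends, 28 x 16 mm, 6 mm thick, lying on the runway between the slide and the tray, 65 mm or more in front of the slide foot; origin at the centre of its underside.
Not all that is in view belongs to the job. Of the things like the mat, leave any that is green; of the rest the smaller one is meant.

How it is judged:
By the outcome, as a careful person would: the job done as asked, in the order asked, and still so for the second after the job is handed in, with the robot touching nothing.
It also fails if it takes over 72 s, if anything falls off the work surface, if the arm or the gripper's body presses on something with over 40 N, if the wrist force passes 120 N, or if a joint passes its speed limit or range.

## Working session

There is one attempt and no reset: what is moved stays moved. The work goes in short steps, Python scripts to look and compute and a shell command to move; the robot and the scene stay as the last step left them, time stands still between calls to the robot, and variables do not carry over. Pictures are saved under pics/ and viewed, about 8 in all and at most 12, crops included, and the job is handed in when it is done.

```bash
mkdir -p pics; cat > h.py <<'E'
import numpy as np, cv2
from cell import state, read_camera, job_done
def snap(name,fn=None):
    c=read_camera(name)
    if fn: cv2.imwrite('pics/'+fn,c['img'][:,:,::-1])
    return c
def ray(c,u,v,z):
    T=np.array(c['T']);d=T[:3,:3]@np.array([(u-c['cx'])/c['fx'],(v-c['cy'])/c['fy'],1.])
    o=T[:3,3];return o+d*(z-o[2])/d[2]
def proj(c,p):
    T=np.array(c['T']);q=T[:3,:3].T@(np.array(p,float)-T[:3,3]);return c['fx']*q[0]/q[2]+c['cx'],c['fy']*q[1]/q[2]+c['cy']
def tri(c1,p1,c2,p2):
    A=[];b=[]
    M=np.zeros((3,3));s=np.zeros(3)
    for c,p in((c1,p1),(c2,p2)):
        T=np.array(c['T']);d=T[:3,:3]@np.array([(p[0]-c['cx'])/c['fx'],(p[1]-c['cy'])/c['fy'],1.]);d/=np.linalg.norm(d)
        P=np.eye(3)-np.outer(d,d);M+=P;s+=P@T[:3,3]
    return np.linalg.solve(M,s)
E
python3 - <<'E'
from h import *
import pickle
cs={n:snap(n) for n in('top','scene')}
pickle.dump(cs,open('c0.pkl','wb'))
for n,c in cs.items(): cv2.imwrite(f'pics/{n}0.png',cv2.resize(c['img'][:,:,::-1],(800,500),interpolation=cv2.INTER_CUBIC)); print(n,c['fx'],c['cx'],c['cy'],np.round(c['T'],3).tolist())
print(state())
E
```

```text
top 396.6358763402765 314.0045423402611 196.34618171234123 [[0.013, -0.993, 0.117, 292.58], [-1.0, -0.014, -0.008, -58.464], [0.01, -0.117, -0.993, 1380.295], [0.0, 0.0, 0.0, 1.0]]
scene 378.56421301027905 320.0023796891162 201.0720641968352 [[-0.816, 0.315, -0.484, 925.708], [0.578, 0.469, -0.668, 610.729], [0.017, -0.825, -0.565, 664.257], [0.0, 0.0, 0.0, 1.0]]
{'t': 0.1, 'joints': array([-1.29856523e+00,  4.91489214e-01,  1.55940461e+00, -2.11829507e-05,
        1.09168459e+00, -1.05621462e-01]), 'qvel': array([-0.00102306, -0.00188954, -0.00184487,  0.00040162, -0.00080577,
       -0.0021083 ]), 'tau': array([ 3.51497685e-03, -6.13620615e+01, -2.58606005e+01,  6.94848737e-02,
        4.69934859e-02, -4.84195459e-05]), 'eef_pos': array([ 230.52688721, -580.71112509,  228.12088395]), 'tcp_rot': array([-3.14150741e+00,  9.82246191e-04, -1.19293395e+00]), 'ft_force': array([-0.27200648,  0.22560569, -0.17482507]), 'moment': array([-0.01434217, -0.00431679,  0.02440597]), 'opening': 1.000770653462642}
```

View pics/top0.png

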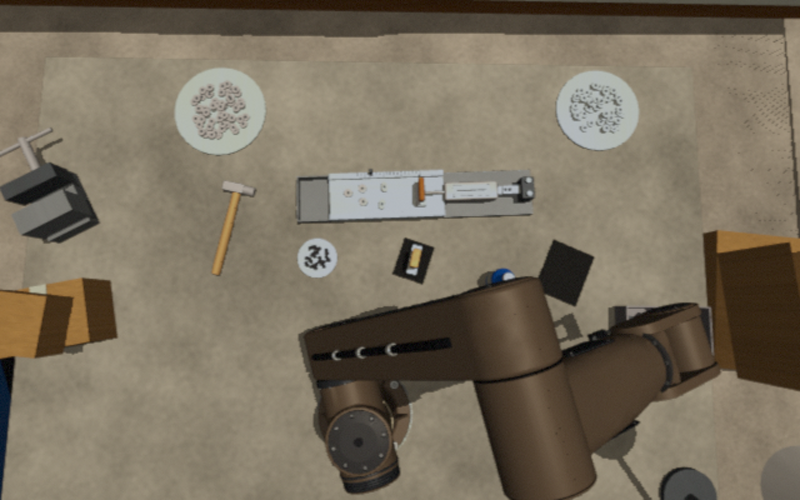

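View pics/scene0.png

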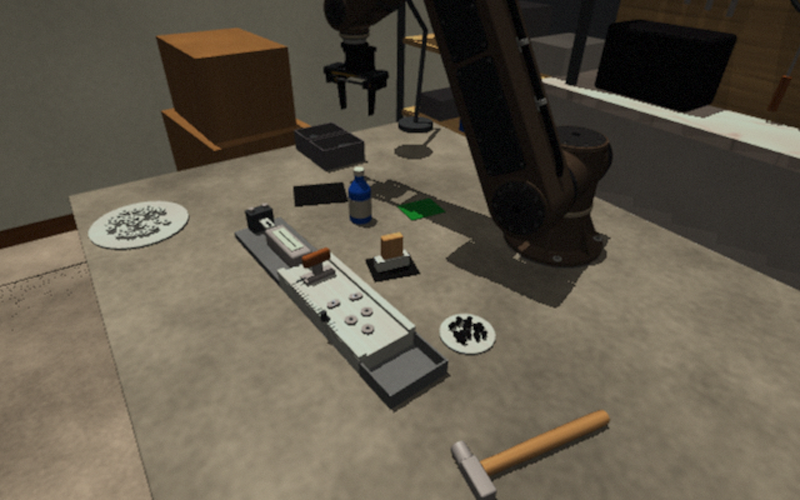

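The top view shows the gauge running along world y, with the tray at (312,200) in the 800-px image and the grip at (422,188). The marker clip is at (370,172). The scraper is on the small black mat at (413,260). The larger black mat at (567,272) and the green one are decoys.

```bash
python3 - <<'E'
from h import *
import pickle
cs=pickle.load(open('c0.pkl','rb'));t,s=cs['top'],cs['scene']
def blobs(c,lo,hi,box,mina=15):
    h=cv2.cvtColor(c['img'],cv2.COLOR_RGB2HSV);m=cv2.inRange(h,lo,hi);b=[int(k/1.25) for k in box];z=np.zeros_like(m);z[b[1]:b[3],b[0]:b[2]]=m[b[1]:b[3],b[0]:b[2]]
    C,_=cv2.findContours(z,cv2.RETR_EXTERNAL,cv2.CHAIN_APPROX_NONE)
    return sorted([(cv2.contourArea(k),cv2.minAreaRect(k)) for k in C if cv2.contourArea(k)>mina],key=lambda a:-a[0])
def show(n,B):
    for a,r in B[:4]: print(n,round(a),np.round(r[0],1),np.round(r[1],1),round(r[2],1))
H=blobs(t,(8,90,60),(25,255,255),(400,240,430,275),5);show('handle top',H)
Hs=blobs(s,(8,90,60),(25,255,255),(370,225,412,262),5);show('handle scene',Hs)
G=blobs(t,(0,90,30),(20,255,255),(410,165,435,210),5);show('grip top',G)
Gs=blobs(s,(0,90,30),(20,255,255),(295,240,335,275),5);show('grip scene',Gs)
M=blobs(t,(0,0,0),(180,255,50),(390,230,440,290),30);show('mat',M)
R=blobs(t,(0,0,150),(180,70,255),(320,160,450,230),100);show('runway',R)
for n,A,B in(('handle',H,Hs),('grip',G,Gs)):
    if A and B: print(n,'tri',tri(t,A[0][1][0],s,B[0][1][0]))
if M:
    b=cv2.boxPoints(M[0][1]);P=[ray(t,*p,4) for p in b];print('mat',np.round(P,1).tolist(),np.mean(P,0))
if H:
    b=cv2.boxPoints(H[0][1]);P=[ray(t,*p,84) for p in b];print('handle',np.round(P,1).tolist(),np.mean(P,0))
b=cv2.boxPoints(R[0][1]);P=[ray(t,*p,48) for p in b];print('runway',np.round(P,1).tolist(),np.mean(P,0))
print('marker',ray(t,370/1.25,172/1.25,60))
x=np.hstack([cv2.resize(t['img'][125:225,225:440],None,fx=3.6,fy=3.6,interpolation=cv2.INTER_CUBIC)]);cv2.imwrite('pics/crop1.png',x[:,:,::-1])
E
```

```text
handle top 98 [331.9 206.3] [ 8.2 14.7] 11.3
handle scene 190 [314.4 195.7] [19. 18.] 77.9
grip top 59 [337. 151.] [18.  4.] 90.0
grip scene 206 [252.8 205.5] [10.5 23.8] 69.0
mat 658 [330.2 208.3] [24.  29.4] 18.4
runway 3023 [306.9 150.2] [47.3 97. ] 88.3
handle tri [ 413.0929512  -127.78940266   67.10600234]
grip tri [ 595.64830844 -142.88553153   95.53664047]
mat [[378.0, -71.5, 4.0], [476.1, -102.9, 4.0], [450.4, -182.9, 4.0], [352.7, -150.9, 4.0]] [ 414.31559446 -127.04209527    4.        ]
handle [[392.3, -110.7, 84.0], [439.9, -119.8, 84.0], [435.0, -146.4, 84.0], [387.3, -137.2, 84.0]] [ 413.62076953 -128.53991056   84.        ]
runway [[684.2, 127.3, 48.0], [699.8, -207.1, 48.0], [534.2, -212.1, 48.0], [519.4, 117.7, 48.0]] [609.40918687 -43.54131246  48.        ]
marker [649.31937966  -5.52194585  60.        ]
```

View pics/crop1.png

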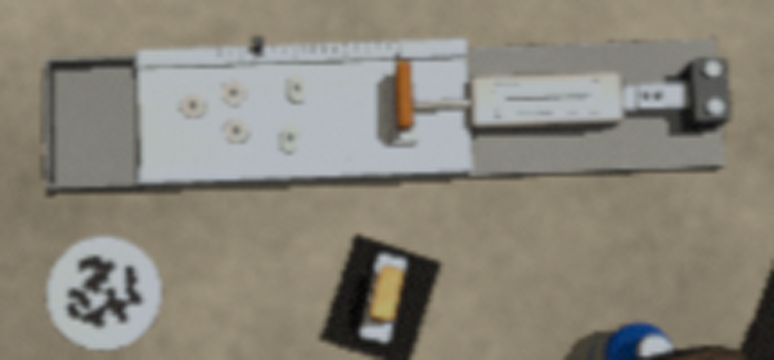

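```bash
python3 -m handwheel '[{"hand":0.095,"x":0.006,"y":0.015,"z":0.01,"spin":-0.5},{"hand":0.095,"x":0.02,"y":0.05,"z":0.02,"spin":-1.5},{"hand":0.095,"x":0.033,"y":0.085,"z":0.02,"spin":-2.5},{"hand":0.095,"x":0.046,"y":0.12,"z":0.02,"spin":-3.5},{"hand":0.095,"x":0.06,"y":0.155,"z":0.02,"spin":-4.5},{"hand":0.095,"x":0.074,"y":0.19,"z":0.02,"spin":-5.5},{"hand":0.095,"x":0.088,"y":0.225,"z":0.02,"spin":-6.5},{"hand":0.095,"x":0.102,"y":0.26,"z":0.02,"spin":-6.5},{"hand":0.095,"x":0.116,"y":0.295,"z":0.02,"spin":-6.5},{"hand":0.095,"x":0.13,"y":0.33,"z":0.02,"spin":-6.5},{"hand":0.095,"x":0.145,"y":0.365,"z":0.02,"spin":-6.5},{"hand":0.095,"x":0.16,"y":0.4,"z":0.02,"spin":-6.5},{"hand":0.095,"x":0.175,"y":0.43,"z":0.02,"spin":-6.5},{"hand":0.095,"x":0.183,"y":0.45,"z":0.02,"spin":-6.5},{"hand":0.095,"x":0.183,"y":0.453,"z":0.02,"spin":-6.5},{"hand":0.095,"x":0.183,"y":0.453,"z":0.02,"spin":-6.5}]'
python3 - <<'E'
from h import *
import pickle
w=snap('wrist','w1.png');t=snap('top');pickle.dump((w,t),open('c1.pkl','wb'))
s=state();print(s['t'],s['eef_pos'],np.degrees(s['tcp_rot']),s['joints']);print(w['fx'],np.round(w['T'],3).tolist())
h=cv2.cvtColor(w['img'],cv2.COLOR_RGB2HSV)
E
```

```text
t: 1.43
eef_pos: [413.6, -126.9, 248.5]
tcp_rot: [3.141, -0.0, -1.758]
ft_force: [0.1, -0.6, -0.0]
opening: 1.0
1.5333 [ 413.3445352  -128.39360265  248.56440801] [ 1.79982839e+02 -1.22665511e-02 -1.00842802e+02] [-4.53850128e-01  1.91783504e-01  1.97479999e+00 -3.44239729e-04
  9.75242296e-01  1.30638196e+00]
331.9346796110478 [[-0.184, -0.944, -0.273, 490.887], [-0.983, 0.177, 0.052, -141.339], [-0.001, 0.278, -0.961, 403.789], [0.0, 0.0, 0.0, 1.0]]
```

View pics/w1.png

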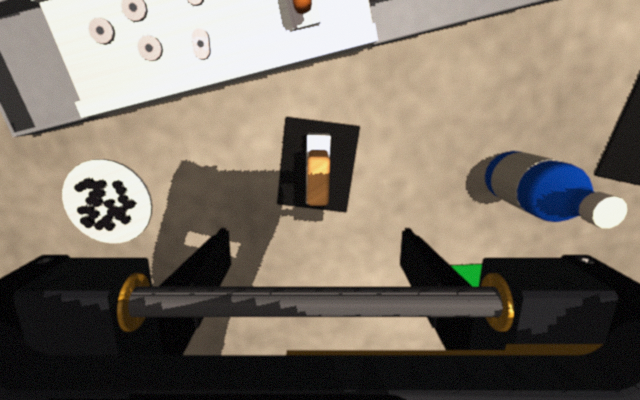

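The wrist view shows the scraper's handle at (318,178) and its block end at (318,143). The mat corners are near (287,117), (359,126), (347,212) and (278,203). The scraper looks aligned with the jaws, but the mat is rotated a few degrees from it.

```bash
python3 - <<'E'
from h import *
import pickle
w,_=pickle.load(open('c1.pkl','rb'));cs=pickle.load(open('c0.pkl','rb'))
im=w['img'];h=cv2.cvtColor(im,cv2.COLOR_RGB2HSV)
box=np.zeros(h.shape[:2],np.uint8);box[110:222,270:365]=255
def big(m,n=1):
    C,_=cv2.findContours(m&box,cv2.RETR_EXTERNAL,cv2.CHAIN_APPROX_NONE);return max(C,key=cv2.contourArea)
o=big(cv2.inRange(h,(5,100,70),(25,255,255)));print('handle',cv2.boundingRect(o),cv2.minAreaRect(o))
for r in range(146,210,4): 
    row=im[r,298:340].astype(int).sum(1);print(r,(row//10).tolist()) if r%8==2 else 0
dark=cv2.inRange(h,(0,0,0),(180,255,45))
k=cv2.minAreaRect(cv2.convexHull(big(dark)));print('mat',k)
mc=cv2.approxPolyDP(cv2.convexHull(big(dark)),8,True)[:,0];print(mc.tolist())
P=np.array([ray(w,*p,4) for p in mc]);print(np.round(P,1).tolist(),P.mean(0))
wh=big(cv2.inRange(h,(0,0,110),(180,70,255)));print('block',cv2.boundingRect(wh),cv2.minAreaRect(wh))
# two view height: handle far top edge etc
b=cv2.boundingRect(o)
for z in(32,88): print(z,[np.round(ray(w,u,v,z),1).tolist() for u,v in((306,150),(329,150),(306,180),(329,180),(306,133),(330,133))])
E
```

```text
handle (306, 151, 25, 55) ((318.0, 178.0), (54.0, 24.0), 90.0)
146 [9, 5, 7, 5, 4, 1, 2, 5, 30, 63, 73, 73, 73, 73, 73, 73, 73, 73, 73, 73, 73, 73, 73, 73, 73, 73, 73, 73, 73, 73, 73, 65, 37, 13, 7, 9, 7, 9, 8, 7, 7, 7]
154 [1, 2, 3, 3, 5, 3, 1, 7, 18, 27, 27, 18, 15, 15, 15, 17, 18, 18, 17, 17, 17, 17, 18, 17, 18, 17, 18, 17, 18, 32, 52, 50, 24, 8, 8, 7, 9, 8, 8, 8, 7, 7]
162 [3, 2, 4, 3, 2, 3, 1, 8, 17, 27, 36, 46, 51, 53, 55, 56, 56, 56, 55, 56, 55, 55, 55, 55, 55, 55, 56, 57, 57, 55, 50, 38, 19, 9, 8, 5, 7, 8, 8, 7, 7, 8]
170 [1, 3, 3, 3, 3, 3, 4, 9, 22, 31, 39, 45, 51, 54, 55, 56, 56, 57, 58, 59, 59, 59, 60, 59, 58, 58, 57, 58, 56, 53, 47, 33, 16, 6, 9, 9, 9, 7, 9, 7, 8, 7]
178 [3, 3, 4, 3, 1, 3, 4, 9, 23, 27, 26, 26, 26, 27, 28, 27, 28, 27, 28, 27, 26, 27, 26, 25, 27, 27, 25, 25, 23, 20, 18, 14, 8, 8, 8, 9, 9, 9, 8, 7, 9, 8]
186 [3, 3, 2, 2, 5, 3, 2, 8, 19, 24, 25, 26, 26, 27, 27, 26, 26, 26, 26, 26, 25, 26, 26, 26, 27, 27, 27, 27, 24, 24, 18, 12, 8, 8, 8, 7, 8, 8, 6, 7, 7, 8]
194 [4, 2, 4, 3, 3, 3, 4, 8, 20, 24, 25, 26, 27, 29, 27, 27, 28, 28, 27, 27, 27, 29, 30, 29, 28, 29, 29, 28, 24, 21, 16, 10, 7, 7, 7, 6, 9, 8, 8, 8, 8, 8]
202 [3, 2, 2, 2, 2, 2, 3, 11, 23, 29, 28, 29, 29, 29, 29, 29, 28, 29, 28, 29, 27, 27, 28, 27, 27, 28, 27, 25, 22, 17, 13, 8, 7, 9, 9, 8, 6, 9, 7, 7, 8, 8]
mat ((316.8077392578125, 165.03848266601562), (72.80838775634766, 86.94834899902344), 7.125016689300537)
[[286, 118], [358, 127], [345, 210], [277, 203]]
[[478.2, -104.1, 4.0], [452.4, -185.6, 4.0], [353.2, -154.0, 4.0], [378.2, -71.2, 4.0]] [ 415.50140763 -128.73210328    4.        ]
block (270, 110, 95, 112) ((317.0, 165.5), (111.0, 94.0), 90.0)
32 [[440.8, -121.5, 32.0], [436.1, -146.8, 32.0], [407.0, -114.9, 32.0], [402.1, -140.8, 32.0], [459.2, -125.1, 32.0], [454.4, -151.1, 32.0]]
88 [[448.3, -124.5, 88.0], [444.3, -146.0, 88.0], [419.6, -118.9, 88.0], [415.5, -140.9, 88.0], [464.0, -127.5, 88.0], [459.9, -149.7, 88.0]]
```

```bash
python3 - <<'E'
from h import *
import pickle
w,_=pickle.load(open('c1.pkl','rb'))
print(ray(w,608,210,150),ray(w,500,185,1),ray(w,560,190,75))
E
python3 -m handwheel '[{"hand":0.095,"x":0.001,"y":-0.0005,"z":-0.02},{"hand":0.095,"x":0.001,"y":-0.0005,"z":-0.06},{"hand":0.095,"x":0.001,"y":-0.0005,"z":-0.1},{"hand":0.08,"x":0.001,"y":-0.0005,"z":-0.135},{"hand":0.07,"x":0.001,"y":-0.0005,"z":-0.165},{"hand":0.06,"x":0.001,"y":-0.0005,"z":-0.182},{"hand":0.05,"x":0.001,"y":-0.0005,"z":-0.188},{"hand":0.035,"x":0.001,"y":-0.0005,"z":-0.19},{"hand":0.01,"x":0.001,"y":-0.0005,"z":-0.19},{"hand":0.01,"x":0.001,"y":-0.0005,"z":-0.19},{"hand":0.01,"x":0.001,"y":-0.0005,"z":-0.19},{"hand":0.01,"x":0.001,"y":-0.0005,"z":-0.19}]'
```

```text
[ 364.54239534 -357.38596852  150.        ] [ 349.0252104  -349.75492862    1.        ] [ 358.43477682 -371.69701063   75.        ]invalid input
```

```bash
python3 -m handwheel '[{"hand":0.095,"x":0.001,"y":-0.0005,"z":-0.02,"spin":0},{"hand":0.095,"x":0.001,"y":-0.0005,"z":-0.06,"spin":0},{"hand":0.095,"x":0.001,"y":-0.0005,"z":-0.1,"spin":0},{"hand":0.08,"x":0.001,"y":-0.0005,"z":-0.135,"spin":0},{"hand":0.07,"x":0.001,"y":-0.0005,"z":-0.165,"spin":0},{"hand":0.06,"x":0.001,"y":-0.0005,"z":-0.182,"spin":0},{"hand":0.05,"x":0.001,"y":-0.0005,"z":-0.188,"spin":0},{"hand":0.035,"x":0.001,"y":-0.0005,"z":-0.19,"spin":0},{"hand":0.01,"x":0.001,"y":-0.0005,"z":-0.19,"spin":0},{"hand":0.01,"x":0.001,"y":-0.0005,"z":-0.19,"spin":0},{"hand":0.01,"x":0.001,"y":-0.0005,"z":-0.19,"spin":0},{"hand":0.01,"x":0.001,"y":-0.0005,"z":-0.19,"spin":0}]'
```

```text
t: 2.53
eef_pos: [415.0, -128.7, 59.6]
tcp_rot: [-3.14, -0.001, -1.76]
ft_force: [0.4, -0.3, 0.9]
opening: 0.428
```

```bash
python3 -m handwheel '[{"hand":0.01,"x":0,"y":0,"z":0,"spin":0},{"hand":0.01,"x":0,"y":0,"z":0,"spin":0},{"hand":0.01,"x":0,"y":0,"z":0,"spin":0},{"hand":0.01,"x":0,"y":0,"z":0,"spin":0},{"hand":0.01,"x":0,"y":0,"z":0.01,"spin":0},{"hand":0.01,"x":0,"y":0,"z":0.04,"spin":0.5},{"hand":0.01,"x":0,"y":0,"z":0.08,"spin":1},{"hand":0.01,"x":0,"y":0,"z":0.12,"spin":2},{"hand":0.01,"x":0,"y":0,"z":0.15,"spin":2.7},{"hand":0.01,"x":0,"y":0,"z":0.16,"spin":2.7},{"hand":0.01,"x":0,"y":0,"z":0.16,"spin":2.7}]'
python3 - <<'E'
from h import *
import pickle
w=snap('wrist','w2.png');t=snap('top','t2.png');pickle.dump((w,t),open('c2.pkl','wb'))
s=state();print(s['t'],s['eef_pos'],np.degrees(s['tcp_rot']),s['ft_force'],s['opening'])
E
```

```text
t: 3.45
eef_pos: [415.2, -128.7, 221.0]
tcp_rot: [-3.137, -0.002, -1.524]
ft_force: [-0.2, -0.1, -2.6]
opening: 0.227
3.55 [ 414.18057027 -128.2033064   218.12824017] [ 1.79978703e+02  6.82090512e-03 -8.73753716e+01] [ 0.23779906  0.78195059 -2.06952237] 0.23309641925548413
```

View pics/w2.png

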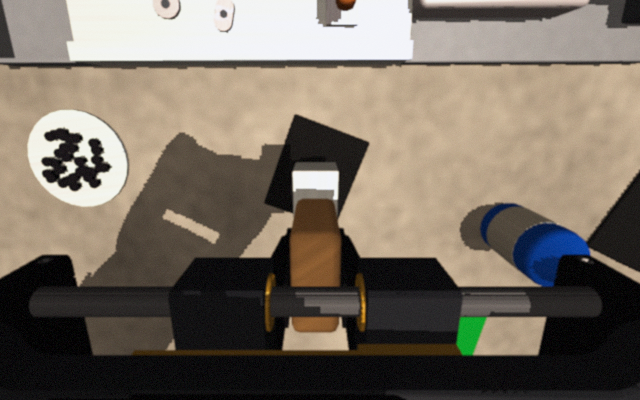

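The scraper is in the jaws and the gauge edge is level in the picture, at row 64. The runway's near lip runs from column 70 to column 412.

```bash
python3 - <<'E'
from h import *
import pickle
w,t=pickle.load(open('c2.pkl','rb'));w1,_=pickle.load(open('c1.pkl','rb'));cs=pickle.load(open('c0.pkl','rb'))
def poly(c,box,lo):
    g=cv2.cvtColor(c['img'],cv2.COLOR_RGB2GRAY);m=np.zeros_like(g);m[box[1]:box[3],box[0]:box[2]]=(g>lo)[box[1]:box[3],box[0]:box[2]]*255
    C,_=cv2.findContours(m,cv2.RETR_EXTERNAL,cv2.CHAIN_APPROX_NONE);k=max(C,key=cv2.contourArea)
    return cv2.approxPolyDP(cv2.convexHull(k),3,True)[:,0]
for n,c,b in(('w2',w,(30,0,430,75)),('w1',w1,(20,0,420,140)),('top',cs['top'],(255,130,360,185))):
    p=poly(c,b,200 if n!='top' else 165);print(n);
    for q in p: print(q.tolist(),np.round(ray(c,*q,48),1))
# heights: lip edge rows vs bench
# nuts & grip in top0
c=cs['top'];x=c['img'][135:175,260:345].astype(int).sum(2)//8
for (u,v) in((191,105),(233,92),(236,131),(295,91),(288,139)): print('nut',np.round(ray(c,225+u/3.6,125+v/3.6,46),1))
for (u,v,z) in((404,95,104),(257,44,70),(257,50,48)): print('grip/marker',np.round(ray(c,225+u/3.6,125+v/3.6,z),1))
E
```

```text
w2
[413, 40] [ 551.9 -211.4   48. ]
[412, 58] [ 536.8 -212.4   48. ]
[70, 60] [519.9 101.9  48. ]
[66, 0] [569.3  97.9  48. ]
[407, 0] [ 583.8 -201.9   48. ]
w1
[378, 39] [ 536.8 -212.6   48. ]
[81, 117] [520.  101.9  48. ]
[40, 3] [627.5 100.4  48. ]
[367, 0] [ 572.5 -206.8   48. ]
top
[355, 171] [ 538.9 -208.3   48. ]
[264, 174] [524.1 101.5  48. ]
[264, 145] [624.9 104.2  48. ]
[333, 142] [ 639.  -132.5   48. ]
[352, 156] [ 590.9 -198.    48. ]
nut [594.   55.5  46. ]
nut [607.2  15.8  46. ]
nut [569.4  12.2  46. ]
nut [609.1 -43.3  46. ]
nut [562.4 -37.3  46. ]
grip/marker [ 593.1 -143.5  104. ]
grip/marker [647.9  -7.2  70. ]
grip/marker [648.   -6.5  48. ]
```

```bash
python3 -m handwheel '[{"hand":0.01,"x":0.015,"y":0.004,"z":0,"spin":0.1},{"hand":0.01,"x":0.05,"y":0.01,"z":0,"spin":0.1},{"hand":0.01,"x":0.085,"y":0.016,"z":0,"spin":0.1},{"hand":0.01,"x":0.12,"y":0.023,"z":0,"spin":0.1},{"hand":0.01,"x":0.155,"y":0.03,"z":0,"spin":0.1},{"hand":0.01,"x":0.175,"y":0.034,"z":-0.02,"spin":0.1},{"hand":0.01,"x":0.18,"y":0.034,"z":-0.05,"spin":0.1},{"hand":0.01,"x":0.18,"y":0.034,"z":-0.08,"spin":0.1},{"hand":0.01,"x":0.18,"y":0.034,"z":-0.08,"spin":0.1},{"hand":0.01,"x":0.18,"y":0.034,"z":-0.08,"spin":0.1}]'
python3 - <<'E'
from h import *
import pickle
w,t=pickle.load(open('c2.pkl','rb'))
print('block front rel TCP',ray(w,316,163,191)-[414.2,-128.2,0],'handle cols',ray(w,290,200,246)-[414.2,-128.2,0],ray(w,338,200,246)-[414.2,-128.2,0])
print(w['img'][155:185,316].astype(int).sum(1))
w=snap('wrist','w3.png');pickle.dump(w,open('c3.pkl','wb'))
s=state();print(s['t'],s['eef_pos'],np.degrees(s['tcp_rot']),s['ft_force'],s['opening'])
E
```

```text
t: 4.38
eef_pos: [593.4, -94.1, 136.2]
tcp_rot: [3.136, 0.002, -1.516]
ft_force: [0.4, -0.1, -0.4]
opening: 0.235
block front rel TCP [ 46.08181701   1.18599164 191.        ] handle cols [ 39.967642    11.81538735 246.        ] [ 40.90034955  -7.85261818 246.        ]
[ 67  49  47   9  54  28  80 173 213 228 230 237 240 245 263 418 652 729
 739 737 734 736 735 732 734 735 734 734 734 733]
4.4333 [594.30700124 -94.45267051 138.12344183] [ 1.79883074e+02  3.28766528e-02 -8.68699450e+01] [ 0.59877231  0.25068206 -0.49570004] 0.23010060964115298
```

View pics/w3.png

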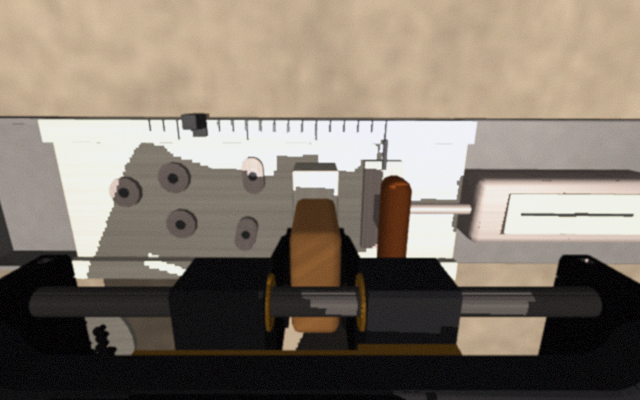

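The block sits about 2 mm off-centre in the jaws. All five parts are ahead of it, and it is clear of the slide. Now I lower it and wipe.

```bash
python3 -m handwheel '[{"hand":0.01,"x":-0.002,"y":0,"z":-0.015,"spin":0},{"hand":0.01,"x":-0.002,"y":0,"z":-0.03,"spin":0},{"hand":0.01,"x":-0.002,"y":0,"z":-0.039,"spin":0},{"hand":0.01,"x":-0.002,"y":0,"z":-0.0415,"spin":0},{"hand":0.01,"x":-0.002,"y":0,"z":-0.0415,"spin":0},{"hand":0.01,"x":-0.002,"y":0,"z":-0.0415,"spin":0}]'
```

```text
t: 4.93
eef_pos: [593.0, -94.6, 98.2]
tcp_rot: [-3.14, -0.001, -1.516]
ft_force: [0.1, -0.1, -1.7]
opening: 0.23
```

```bash
python3 -m handwheel '[{"hand":0.01,"x":-0.0003,"y":0.005,"z":-0.001,"spin":0},{"hand":0.01,"x":-0.0006,"y":0.012,"z":-0.001,"spin":0},{"hand":0.01,"x":-0.0011,"y":0.02,"z":-0.001,"spin":0},{"hand":0.01,"x":-0.0015,"y":0.028,"z":-0.001,"spin":0},{"hand":0.01,"x":-0.0019,"y":0.036,"z":-0.001,"spin":0},{"hand":0.01,"x":-0.0024,"y":0.044,"z":-0.001,"spin":0},{"hand":0.01,"x":-0.0028,"y":0.052,"z":-0.001,"spin":0},{"hand":0.01,"x":-0.0032,"y":0.06,"z":-0.001,"spin":0},{"hand":0.01,"x":-0.0036,"y":0.068,"z":-0.001,"spin":0},{"hand":0.01,"x":-0.0041,"y":0.076,"z":-0.001,"spin":0},{"hand":0.01,"x":-0.0045,"y":0.084,"z":-0.001,"spin":0},{"hand":0.01,"x":-0.0049,"y":0.092,"z":-0.001,"spin":0},{"hand":0.01,"x":-0.0053,"y":0.1,"z":-0.001,"spin":0},{"hand":0.01,"x":-0.0058,"y":0.108,"z":-0.001,"spin":0},{"hand":0.01,"x":-0.0062,"y":0.116,"z":-0.001,"spin":0},{"hand":0.01,"x":-0.0066,"y":0.124,"z":-0.001,"spin":0},{"hand":0.01,"x":-0.0071,"y":0.132,"z":-0.001,"spin":0},{"hand":0.01,"x":-0.0075,"y":0.14,"z":-0.001,"spin":0}]'
python3 -m handwheel '[{"hand":0.01,"x":-0.0004,"y":0.008,"z":0,"spin":0},{"hand":0.01,"x":-0.0009,"y":0.016,"z":0,"spin":0},{"hand":0.01,"x":-0.0013,"y":0.024,"z":0,"spin":0},{"hand":0.01,"x":-0.0017,"y":0.032,"z":0,"spin":0},{"hand":0.01,"x":-0.0021,"y":0.04,"z":0,"spin":0},{"hand":0.01,"x":-0.0026,"y":0.048,"z":0,"spin":0},{"hand":0.01,"x":-0.003,"y":0.056,"z":0,"spin":0},{"hand":0.01,"x":-0.0034,"y":0.064,"z":0,"spin":0},{"hand":0.01,"x":-0.0037,"y":0.069,"z":0,"spin":0},{"hand":0.01,"x":-0.0037,"y":0.069,"z":0,"spin":0},{"hand":0.01,"x":-0.0037,"y":0.069,"z":0,"spin":0}]'
python3 - <<'E'
from h import *
w=snap('wrist','w4.png');s=state();print(s['t'],s['eef_pos'],np.degrees(s['tcp_rot']),s['ft_force'],s['opening'])
E
```

```text
t: 6.43
eef_pos: [585.0, 46.4, 96.2]
tcp_rot: [3.142, -0.0, -1.516]
ft_force: [-0.2, -0.4, -1.8]
opening: 0.235
t: 7.35
eef_pos: [581.3, 114.8, 96.1]
tcp_rot: [3.142, -0.0, -1.515]
ft_force: [-0.0, -0.3, -1.7]
opening: 0.227
7.4 [581.36449432 114.51722282  96.1216931 ] [ 1.79995656e+02 -7.86818497e-03 -8.68455766e+01] [ 0.66720922  0.2221266  -1.50236534] 0.22706473340305786
```

View pics/w4.png

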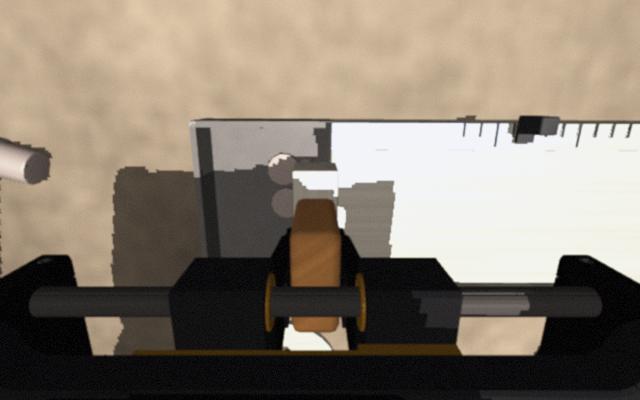

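```bash
python3 -m handwheel '[{"hand":0.01,"x":0,"y":0,"z":0.02,"spin":0},{"hand":0.01,"x":0,"y":0,"z":0.055,"spin":0},{"hand":0.01,"x":0,"y":0,"z":0.09,"spin":0},{"hand":0.01,"x":-0.015,"y":-0.022,"z":0.1,"spin":-0.6},{"hand":0.01,"x":-0.035,"y":-0.05,"z":0.1,"spin":-1.2},{"hand":0.01,"x":-0.055,"y":-0.08,"z":0.1,"spin":-1.8},{"hand":0.01,"x":-0.075,"y":-0.11,"z":0.1,"spin":-2.4},{"hand":0.01,"x":-0.095,"y":-0.14,"z":0.1,"spin":-3},{"hand":0.01,"x":-0.115,"y":-0.17,"z":0.1,"spin":-3.6},{"hand":0.01,"x":-0.135,"y":-0.2,"z":0.1,"spin":-4.2},{"hand":0.01,"x":-0.155,"y":-0.225,"z":0.1,"spin":-4.2},{"hand":0.01,"x":-0.165,"y":-0.24,"z":0.08,"spin":-4.2},{"hand":0.01,"x":-0.168,"y":-0.2424,"z":0.05,"spin":-4.2},{"hand":0.01,"x":-0.168,"y":-0.2424,"z":0.02,"spin":-4.2},{"hand":0.01,"x":-0.168,"y":-0.2424,"z":0,"spin":-4.2},{"hand":0.01,"x":-0.168,"y":-0.2424,"z":-0.02,"spin":-4.2},{"hand":0.01,"x":-0.168,"y":-0.2424,"z":-0.02,"spin":-4.2},{"hand":0.01,"x":-0.168,"y":-0.2424,"z":-0.02,"spin":-4.2}]'
python3 - <<'E'
from h import *
import pickle
w=snap('wrist');t=snap('top');s=state();print(s['t'],s['eef_pos'],np.degrees(s['tcp_rot']),s['ft_force'],s['opening'])
pickle.dump((w,t),open('c5.pkl','wb'))
a=cv2.resize(t['img'][125:225,225:440],(800,372),interpolation=cv2.INTER_CUBIC)
b=cv2.resize(w['img'][50:350,200:450],(267,320)) ; 
v=np.zeros((600,800,3),np.uint8);v[:372]=a;v[372:,:456]=cv2.resize(w['img'][60:310,180:680],(456,228));cv2.imwrite('pics/m5.png',v[:,:,::-1])
E
```

```text
t: 8.9
eef_pos: [413.1, -128.0, 75.9]
tcp_rot: [3.14, 0.0, -1.883]
ft_force: [0.5, 0.5, -1.9]
opening: 0.229
9.0 [ 413.77427459 -128.16965823   77.11970098] [-1.79931979e+02 -1.61152288e-02 -1.07865749e+02] [-0.52842327 -0.15380844 -3.3034063 ] 0.22971469686013524
```

View pics/m5.png

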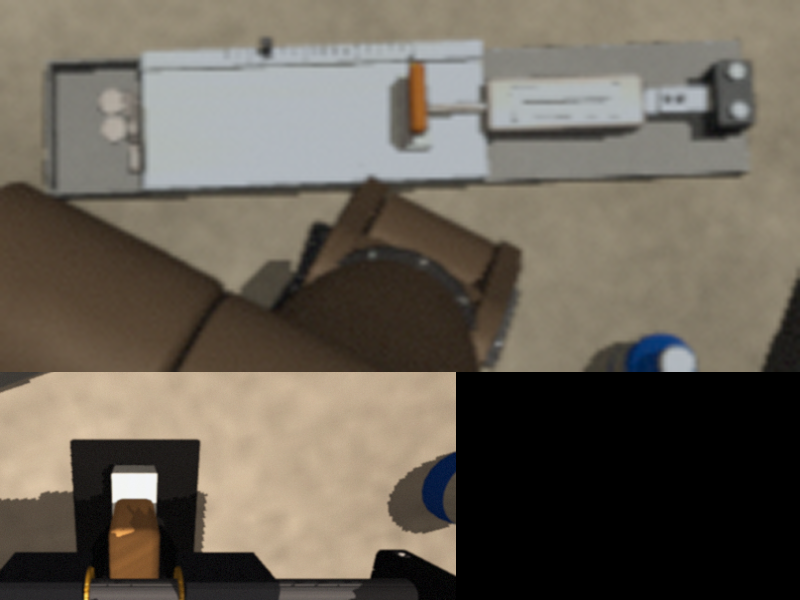

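The runway is clear and the parts lie in the tray at (110–140, 95–165) in the picture. The scraper is centred and square over the mat. Now I lower it.

```bash
python3 -m handwheel '[{"hand":0.01,"x":0,"y":0,"z":-0.008,"spin":0},{"hand":0.01,"x":0,"y":0,"z":-0.013,"spin":0},{"hand":0.01,"x":0,"y":0,"z":-0.0155,"spin":0},{"hand":0.01,"x":0,"y":0,"z":-0.0165,"spin":0},{"hand":0.01,"x":0,"y":0,"z":-0.0165,"spin":0},{"hand":0.01,"x":0,"y":0,"z":-0.0165,"spin":0}]'
```

```text
t: 9.5
eef_pos: [413.4, -127.8, 59.7]
tcp_rot: [3.142, -0.0, -1.882]
ft_force: [-1.0, 0.1, -1.3]
opening: 0.234
```

```bash
python3 -m handwheel '[{"hand":0.01,"x":0,"y":0,"z":-0.0005,"spin":0},{"hand":0.01,"x":0,"y":0,"z":-0.001,"spin":0},{"hand":0.01,"x":0,"y":0,"z":-0.001,"spin":0}]'
```

```text
t: 9.75
eef_pos: [413.4, -127.8, 59.0]
tcp_rot: [-3.141, -0.0, -1.882]
ft_force: [-0.7, -0.8, 3.5]
opening: 0.232
```

```bash
python3 -m handwheel '[{"hand":0.03,"x":0,"y":0,"z":0,"spin":0},{"hand":0.06,"x":0,"y":0,"z":0,"spin":0},{"hand":0.06,"x":0,"y":0,"z":0,"spin":0},{"hand":0.06,"x":0,"y":0,"z":0,"spin":0},{"hand":0.06,"x":0,"y":0,"z":0,"spin":0},{"hand":0.06,"x":0,"y":0,"z":0.015,"spin":0},{"hand":0.06,"x":0,"y":0,"z":0.045,"spin":0},{"hand":0.06,"x":0,"y":0,"z":0.08,"spin":0},{"hand":0.06,"x":0,"y":0,"z":0.12,"spin":0},{"hand":0.06,"x":0,"y":0,"z":0.16,"spin":0},{"hand":0.06,"x":0,"y":0,"z":0.175,"spin":0},{"hand":0.06,"x":0,"y":0,"z":0.175,"spin":0}]'
python3 - <<'E'
from h import *
import pickle
w=snap('wrist','w6.png');s=state();print(s['t'],s['eef_pos'],np.degrees(s['tcp_rot']),s['ft_force'],s['opening'])
pickle.dump(w,open('c6.pkl','wb'))
E
```

```text
t: 10.75
eef_pos: [414.5, -128.3, 237.2]
tcp_rot: [-3.135, -0.001, -1.882]
ft_force: [-0.6, 0.1, 0.6]
opening: 0.633
10.8 [ 413.73146879 -127.98578407  235.00628442] [-1.79791805e+02 -3.52008328e-02 -1.07851332e+02] [-0.20465398  0.13009729 -0.73018156] 0.6327050957817105
```

View pics/w6.png

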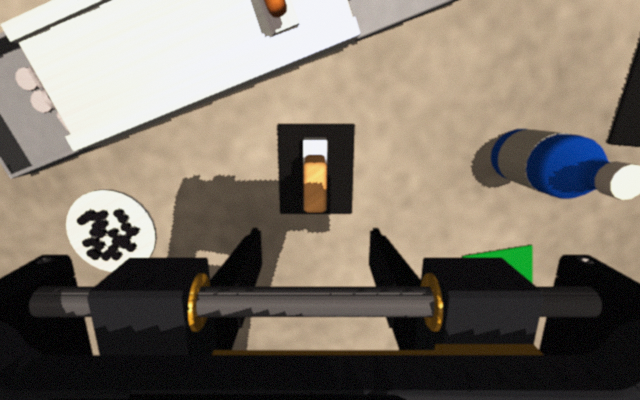

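The scraper stands square in the middle of its mat, handle at (315,184). Next I go to the grip.

```bash
python3 -m handwheel '[{"hand":0.06,"x":0.015,"y":-0.001,"z":0,"spin":0.5},{"hand":0.06,"x":0.045,"y":-0.004,"z":0,"spin":1.2},{"hand":0.06,"x":0.08,"y":-0.007,"z":0,"spin":2},{"hand":0.06,"x":0.115,"y":-0.01,"z":0,"spin":2.8},{"hand":0.06,"x":0.15,"y":-0.013,"z":0,"spin":3.6},{"hand":0.06,"x":0.175,"y":-0.0155,"z":0,"spin":4.18},{"hand":0.06,"x":0.1836,"y":-0.0162,"z":-0.01,"spin":4.18},{"hand":0.06,"x":0.1836,"y":-0.0162,"z":-0.04,"spin":4.18},{"hand":0.06,"x":0.1836,"y":-0.0162,"z":-0.07,"spin":4.18},{"hand":0.06,"x":0.1836,"y":-0.0162,"z":-0.1,"spin":4.18},{"hand":0.06,"x":0.1836,"y":-0.0162,"z":-0.12,"spin":4.18},{"hand":0.06,"x":0.1836,"y":-0.0162,"z":-0.135,"spin":4.18},{"hand":0.06,"x":0.1836,"y":-0.0162,"z":-0.143,"spin":4.18},{"hand":0.06,"x":0.1836,"y":-0.0162,"z":-0.146,"spin":4.18},{"hand":0.06,"x":0.1836,"y":-0.0162,"z":-0.146,"spin":4.18},{"hand":0.06,"x":0.1836,"y":-0.0162,"z":-0.146,"spin":4.18}]'
python3 - <<'E'
from h import *
import pickle
w=snap('wrist');s=state();print(s['t'],s['eef_pos'],np.degrees(s['tcp_rot']),s['ft_force'],s['opening'])
pickle.dump(w,open('c7.pkl','wb'))
v=np.vstack([cv2.resize(w['img'][60:260,0:640],(800,250)),cv2.resize(pickle.load(open('c3.pkl','rb'))['img'][100:180,120:440],(800,200),interpolation=cv2.INTER_CUBIC)])
cv2.imwrite('pics/m7.png',v[:,:,::-1])
E
```

```text
t: 12.13
eef_pos: [596.9, -144.1, 88.0]
tcp_rot: [-3.141, -0.0, -1.518]
ft_force: [0.3, -0.4, -0.4]
opening: 0.631
12.1833 [ 597.18021209 -144.11696235   88.39263151] [-1.79939993e+02 -2.92140711e-02 -8.69719802e+01] [0.3373871  0.54315934 0.55344044] 0.6302677372554637
```

View pics/m7.png

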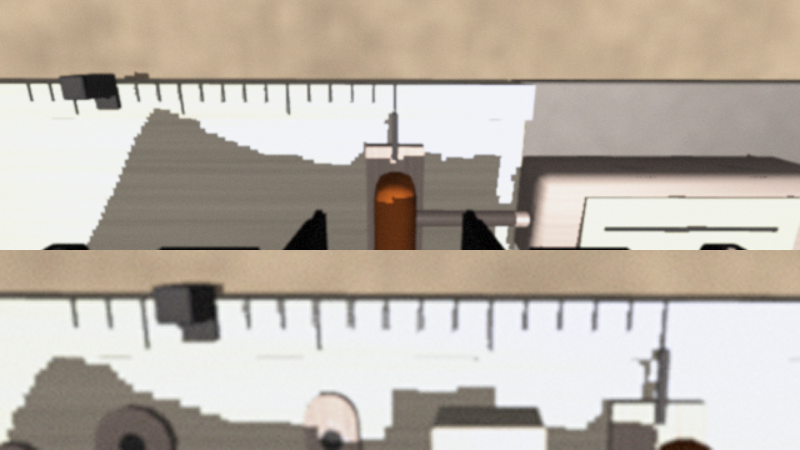

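The pointer lines up with the scale's zero line, at column 393 in the upper picture. On the 10 mm scale the marker's foot spans about 129.5 to 139.5, so its middle is at about 134.5 mm of pull. I grip the bar, then pull most of the way.

```bash
python3 -m handwheel '[{"hand":0.005,"x":0,"y":0,"z":0,"spin":0},{"hand":0.005,"x":0,"y":0,"z":0,"spin":0},{"hand":0.005,"x":0,"y":0,"z":0,"spin":0},{"hand":0.005,"x":0,"y":0,"z":0,"spin":0},{"hand":0.005,"x":0,"y":0,"z":0,"spin":0},{"hand":0.005,"x":0,"y":0,"z":0,"spin":0},{"hand":0.005,"x":0,"y":0,"z":0,"spin":0},{"hand":0.005,"x":0,"y":0,"z":0,"spin":0},{"hand":0.005,"x":0,"y":0,"z":0,"spin":0},{"hand":0.005,"x":0,"y":0,"z":0,"spin":0}]'
python3 - <<'E'
from h import *
import pickle
w7=pickle.load(open('c7.pkl','rb'));w3=pickle.load(open('c3.pkl','rb'))
w4=cv2.imread('pics/w4.png')
for n,im,rows,a,b in(('w7',w7['img'],(127,131,142,145),20,120),('w3',w3['img'],(118,124,132,134),170,215),('w4',w4,(120,126,134,138),455,610)):
    g=im.astype(int).sum(2)//8
    for r in rows: print(n,r,a,g[r,a:b].tolist())
E
```

```text
t: 13.02
eef_pos: [597.0, -144.2, 87.7]
tcp_rot: [-3.142, -0.0, -1.518]
ft_force: [0.2, -1.8, 0.7]
opening: 0.17
w7 127 20 [68, 48, 31, 39, 62, 77, 78, 79, 77, 78, 78, 78, 78, 78, 80, 79, 76, 72, 53, 31, 34, 60, 77, 79, 78, 78, 76, 65, 46, 32, 28, 29, 30, 29, 30, 31, 29, 30, 30, 28, 30, 29, 29, 31, 29, 26, 20, 12, 7, 7, 7, 11, 8, 8, 10, 9, 10, 9, 7, 9, 9, 10, 10, 8, 10, 9, 9, 9, 9, 8, 10, 10, 19, 49, 64, 69, 70, 67, 69, 69, 69, 71, 70, 71, 69, 70, 66, 54, 36, 34, 53, 67, 69, 68, 69, 69, 69, 68, 68, 69]
w7 131 20 [89, 80, 53, 32, 54, 82, 89, 90, 89, 90, 90, 90, 90, 90, 90, 89, 90, 89, 85, 61, 36, 47, 78, 90, 90, 89, 90, 89, 79, 50, 33, 28, 29, 29, 30, 30, 29, 28, 30, 31, 31, 31, 29, 30, 28, 27, 24, 18, 12, 8, 9, 10, 10, 10, 10, 10, 9, 8, 8, 11, 8, 9, 10, 8, 8, 9, 8, 8, 8, 10, 9, 8, 10, 18, 49, 79, 90, 90, 90, 90, 90, 90, 89, 90, 90, 89, 86, 70, 47, 34, 54, 82, 89, 91, 90, 89, 90, 90, 90, 90]
w7 142 20 [90, 90, 90, 90, 90, 89, 89, 89, 90, 90, 90, 90, 90, 90, 90, 90, 90, 90, 90, 90, 90, 90, 89, 89, 90, 90, 90, 90, 90, 90, 90, 90, 90, 90, 90, 91, 91, 90, 79, 44, 39, 73, 89, 91, 91, 90, 9
[... 3171 characters left out ...]
 63, 47, 33, 50, 81, 90, 90, 90, 91, 91, 90, 91, 90, 90, 90, 90, 85]
w4 138 455 [92, 92, 92, 91, 91, 92, 92, 92, 91, 91, 91, 92, 92, 91, 92, 91, 92, 91, 91, 91, 92, 91, 92, 91, 91, 91, 91, 92, 91, 92, 92, 92, 91, 92, 92, 91, 91, 92, 91, 82, 51, 47, 79, 91, 92, 92, 91, 92, 92, 91, 92, 92, 92, 91, 92, 92, 91, 79, 53, 33, 16, 12, 22, 30, 35, 33, 33, 34, 32, 33, 34, 35, 34, 34, 34, 35, 32, 35, 50, 82, 92, 92, 92, 91, 91, 91, 91, 91, 92, 91, 91, 91, 91, 92, 92, 92, 91, 92, 91, 91, 92, 91, 91, 91, 91, 91, 90, 89, 89, 91, 91, 91, 91, 91, 91, 91, 91, 91, 91, 91, 91, 84, 55, 40, 68, 88, 91, 91, 91, 91, 91, 91, 91, 91, 91, 91, 90, 90, 89, 88, 88, 89, 91, 91, 91, 91, 91, 91, 91, 91, 91, 91, 90, 88, 86]
```

```bash
python3 -m handwheel '[{"hand":0.005,"x":-0.0001,"y":0.002,"z":0,"spin":0},{"hand":0.005,"x":-0.0003,"y":0.006,"z":0,"spin":0},{"hand":0.005,"x":-0.0006,"y":0.012,"z":0,"spin":0},{"hand":0.005,"x":-0.001,"y":0.019,"z":0,"spin":0},{"hand":0.005,"x":-0.0014,"y":0.026,"z":0,"spin":0},{"hand":0.005,"x":-0.0018,"y":0.034,"z":0,"spin":0},{"hand":0.005,"x":-0.0022,"y":0.042,"z":0,"spin":0},{"hand":0.005,"x":-0.0027,"y":0.05,"z":0,"spin":0},{"hand":0.005,"x":-0.0031,"y":0.058,"z":0,"spin":0},{"hand":0.005,"x":-0.0035,"y":0.066,"z":0,"spin":0},{"hand":0.005,"x":-0.004,"y":0.074,"z":0,"spin":0},{"hand":0.005,"x":-0.0044,"y":0.082,"z":0,"spin":0},{"hand":0.005,"x":-0.0048,"y":0.09,"z":0,"spin":0},{"hand":0.005,"x":-0.0052,"y":0.098,"z":0,"spin":0},{"hand":0.005,"x":-0.0056,"y":0.105,"z":0,"spin":0},{"hand":0.005,"x":-0.0059,"y":0.111,"z":0,"spin":0},{"hand":0.005,"x":-0.0062,"y":0.116,"z":0,"spin":0},{"hand":0.005,"x":-0.0063,"y":0.119,"z":0,"spin":0},{"hand":0.005,"x":-0.0064,"y":0.12,"z":0,"spin":0},{"hand":0.005,"x":-0.0064,"y":0.12,"z":0,"spin":0}]'
python3 - <<'E'
from h import *
import pickle
w=snap('wrist');s=state();print(s['t'],s['eef_pos'],np.degrees(s['tcp_rot']),s['ft_force'],s['opening'])
pickle.dump(w,open('c8.pkl','wb'))
cv2.imwrite('pics/m8.png',cv2.resize(w['img'][110:210,210:410],(800,400),interpolation=cv2.INTER_CUBIC)[:,:,::-1])
E
```

```text
t: 14.68
eef_pos: [590.9, -24.4, 87.7]
tcp_rot: [-3.141, -0.002, -1.517]
ft_force: [2.8, -13.8, -3.9]
opening: 0.163
14.7333 [590.91763721 -24.50152077  87.67260367] [-1.79945606e+02 -9.69955733e-02 -8.69184068e+01] [  2.56674415 -14.90263242  -3.23884841] 0.16930128579182294
```

View pics/m8.png

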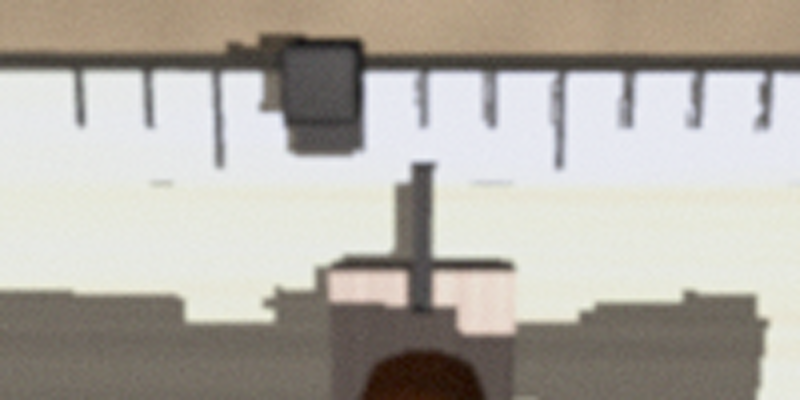

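The pointer is at column 422 of the crop, on the 120 mm tick. The marker's foot spans 289–362, which leaves about 14 mm to go. I check this with rays before the last bit.

```bash
python3 - <<'E'
from h import *
import pickle
w=pickle.load(open('c8.pkl','rb'))
g=w['img'].astype(float).sum(2)
def edges(r,a,b,th):
    x=g[r,a:b];i=np.where((x[:-1]-th)*(x[1:]-th)<0)[0];return [round(float(a+k+(th-x[k])/(x[k+1]-x[k])),2) for k in i]
ey=np.array([-.0534,.9986,0])
for r in(126,130,134,138,142,144,146): print(r,edges(r,255,330,430))
for r in(152,156,160,165,170): print(r,edges(r,300,325,300))
P=lambda u,v,z:float(ray(w,u,v,z)@ey)
p=P(315.5,152,52)
for z in(48,52,56): print('ptr',z,P(315.4,152,z))
print('top L,R @70',P(280.8,138,70),P(300,138,70),'foot L,R @48',P(282.3,146,48),P(300.4,146,48),'tick',P(315.6,140,48))
print(float(np.array(state()['eef_pos'])@ey), w['cx'])
E
```

```text
126 []
130 [263.13, 264.23, 275.83, 300.44, 314.7, 315.45]
134 [263.4, 264.42, 275.81, 300.51, 314.92, 315.24]
138 [263.66, 264.47, 280.21, 300.35]
142 [263.64, 264.6, 281.55, 300.26]
144 [263.75, 264.52, 281.85, 300.34]
146 [263.73, 265.11, 281.78, 300.21]
152 [313.4, 317.07]
156 [312.59, 316.69]
160 [312.26, 316.77]
165 [309.96, 310.17, 312.26, 316.39]
170 [312.16, 316.46]
ptr 48 -55.976696354125345
ptr 52 -55.96678593862563
ptr 56 -55.956875523125895
top L,R @70 -38.050715034298754 -47.95833158502393 foot L,R @48 -36.588016441101416 -47.18547393319353 tick -56.07745252947692
-56.02222046491257 315.00273827666626
```

```bash
python3 -m handwheel '[{"hand":0.005,"x":-0.0001,"y":0.002,"z":0,"spin":0},{"hand":0.005,"x":-0.0002,"y":0.005,"z":0,"spin":0},{"hand":0.005,"x":-0.0004,"y":0.008,"z":0,"spin":0},{"hand":0.005,"x":-0.0005,"y":0.0095,"z":0,"spin":0},{"hand":0.005,"x":-0.0006,"y":0.0105,"z":0,"spin":0},{"hand":0.005,"x":-0.0006,"y":0.0115,"z":0,"spin":0},{"hand":0.005,"x":-0.0006,"y":0.0115,"z":0,"spin":0}]'
python3 - <<'E'
from h import *
import pickle
w=snap('wrist','w9.png');pickle.dump(w,open('c9.pkl','wb'))
g=w['img'].astype(float).sum(2)
def edges(r,a,b,th):
    x=g[r,a:b];i=np.where((x[:-1]-th)*(x[1:]-th)<0)[0];return [round(float(a+k+(th-x[k])/(x[k+1]-x[k])),2) for k in i]
ey=np.array([-.0534,.9986,0])
for r in(134,138,140,142,144,145,146): print(r,edges(r,280,345,430))
for r in(152,154,156,160,170): print(r,edges(r,300,330,300))
s=state();print(s['t'],s['eef_pos'],float(s['eef_pos']@ey),s['ft_force'],w['cx'])
P=lambda u,v,z:float(ray(w,u,v,z)@ey);print('mm/px',P(310,146,48)-P(311,146,48),P(310,138,70)-P(311,138,70))
E
```

```text
t: 15.32
eef_pos: [590.4, -13.2, 87.7]
tcp_rot: [-3.141, -0.002, -1.517]
ft_force: [2.8, -14.6, -1.7]
opening: 0.169
134 [282.65, 283.64, 294.87, 320.25, 334.9, 335.03]
138 [282.77, 283.36, 299.38, 320.2, 334.11, 335.16]
140 [282.92, 283.15, 299.84, 319.61, 334.47, 335.09]
142 [282.9, 283.21, 300.66, 319.39]
144 [282.81, 284.09, 300.94, 319.35]
145 [282.82, 284.09, 300.88, 319.38]
146 [282.8, 284.12, 300.83, 319.27]
152 [313.73, 316.68]
154 [312.67, 316.52]
156 [312.23, 316.63]
160 [311.74, 316.64]
170 [312.54, 316.39]
15.3667 [590.36699322 -13.22719105  87.67001261] -44.73427041599532 [  2.78498232 -14.77592516  -3.26635969] 315.00273827666626
mm/px 0.5855645691453404 0.5160869612971339
```

```bash
python3 -m handwheel '[{"hand":0.005,"x":0,"y":0.0007,"z":0,"spin":0},{"hand":0.005,"x":-0.0001,"y":0.0014,"z":0,"spin":0},{"hand":0.005,"x":-0.0001,"y":0.002,"z":0,"spin":0},{"hand":0.005,"x":-0.0001,"y":0.0022,"z":0,"spin":0},{"hand":0.005,"x":-0.0001,"y":0.0022,"z":0,"spin":0}]'
python3 - <<'E'
from h import *
import pickle
w=snap('wrist','w10.png')
g=w['img'].astype(float).sum(2)
def edges(r,a,b,th):
    x=g[r,a:b];i=np.where((x[:-1]-th)*(x[1:]-th)<0)[0];return [round(float(a+k+(th-x[k])/(x[k+1]-x[k])),2) for k in i]
for r in(136,138,142,144,146): print(r,edges(r,290,345,430))
for r in(151,152,153,154): print(r,edges(r,300,330,400),g[r,308:322].astype(int).tolist())
s=state();print(s['t'],s['eef_pos'],float(s['eef_pos']@[-.0534,.9986,0]),s['ft_force'])
E
```

```text
t: 15.78
eef_pos: [590.3, -11.2, 87.7]
tcp_rot: [-3.141, -0.002, -1.517]
ft_force: [2.3, -14.7, -2.1]
opening: 0.162
136 [297.93, 324.23, 337.63, 338.38]
138 [302.91, 324.14, 337.73, 338.41]
142 [304.55, 322.9]
144 [304.91, 322.85]
146 [304.89, 322.69]
151 [313.97, 316.81] [710, 705, 700, 696, 645, 512, 396, 359, 350, 412, 607, 706, 709, 705]
152 [312.9, 317.28] [704, 702, 658, 574, 515, 387, 270, 241, 244, 332, 571, 702, 704, 705]
153 [311.39, 317.27] [707, 703, 604, 431, 352, 304, 267, 246, 243, 336, 569, 700, 709, 706]
154 [310.97, 317.26] [699, 692, 568, 395, 310, 289, 249, 254, 246, 338, 581, 699, 703, 704]
15.8333 [590.27148434 -11.13236885  87.68179354] -42.63728079515245 [  1.65770528 -15.57189104  -3.31994303]
```

```bash
python3 -m handwheel '[{"hand":0.005,"x":0,"y":0.0003,"z":0,"spin":0},{"hand":0.005,"x":0,"y":0.0006,"z":0,"spin":0},{"hand":0.005,"x":0,"y":0.0007,"z":0,"spin":0},{"hand":0.005,"x":0,"y":0.0007,"z":0,"spin":0},{"hand":0.005,"x":0,"y":0.0007,"z":0,"spin":0}]'
python3 - <<'E'
from h import *
w=snap('wrist','w11.png')
g=w['img'].astype(float).sum(2)
def edges(r,a,b,th):
    x=g[r,a:b];i=np.where((x[:-1]-th)*(x[1:]-th)<0)[0];return [round(float(a+k+(th-x[k])/(x[k+1]-x[k])),2) for k in i]
for r in(136,138,142,144,146): print(r,edges(r,290,345,430))
for r in(150,151,152): print(r,edges(r,300,330,400),g[r,308:322].astype(int).tolist())
s=state();print(s['t'],s['eef_pos'],float(s['eef_pos']@[-.0534,.9986,0]),s['ft_force'])
E
```

```text
t: 16.25
eef_pos: [590.2, -10.5, 87.7]
tcp_rot: [-3.141, -0.002, -1.517]
ft_force: [1.8, -15.2, -2.7]
opening: 0.166
136 [298.82, 325.36, 338.76, 339.27]
138 [304.25, 325.32, 338.98, 339.05]
142 [305.58, 323.91]
144 [305.96, 323.91]
146 [305.86, 323.69]
150 [] [706, 705, 705, 708, 677, 608, 561, 556, 547, 569, 651, 700, 703, 703]
151 [313.93, 316.73] [707, 709, 712, 703, 652, 513, 392, 358, 356, 416, 599, 699, 713, 709]
152 [312.93, 317.29] [704, 707, 702, 653, 538, 390, 269, 246, 259, 329, 574, 701, 709, 706]
16.3 [590.21905494 -10.48105718  87.67061   ] -41.98408123363341 [  1.7256592  -15.36584047  -2.53777428]
```

The pointer is within about 0.3 mm of the marker's middle and just short of it. I hold, then ease the grip home.

```bash
python3 -m handwheel '[{"hand":0.005,"x":0,"y":0,"z":0,"spin":0},{"hand":0.005,"x":0,"y":0,"z":0,"spin":0},{"hand":0.005,"x":0,"y":0,"z":0,"spin":0},{"hand":0.005,"x":0,"y":0,"z":0,"spin":0},{"hand":0.005,"x":0,"y":0,"z":0,"spin":0},{"hand":0.005,"x":0,"y":0,"z":0,"spin":0},{"hand":0.005,"x":0,"y":0,"z":0,"spin":0},{"hand":0.005,"x":0,"y":0,"z":0,"spin":0},{"hand":0.005,"x":0,"y":0,"z":0,"spin":0},{"hand":0.005,"x":0,"y":0,"z":0,"spin":0},{"hand":0.005,"x":0,"y":0,"z":0,"spin":0},{"hand":0.005,"x":0,"y":0,"z":0,"spin":0},{"hand":0.005,"x":0,"y":0,"z":0,"spin":0},{"hand":0.005,"x":0,"y":0,"z":0,"spin":0},{"hand":0.005,"x":0,"y":0,"z":0,"spin":0},{"hand":0.005,"x":0,"y":0,"z":0,"spin":0},{"hand":0.005,"x":0,"y":0,"z":0,"spin":0},{"hand":0.005,"x":0,"y":0,"z":0,"spin":0}]'
python3 -m handwheel '[{"hand":0.005,"x":0.0001,"y":-0.001,"z":0,"spin":0},{"hand":0.005,"x":0.0002,"y":-0.003,"z":0,"spin":0},{"hand":0.005,"x":0.0003,"y":-0.006,"z":0,"spin":0},{"hand":0.005,"x":0.0005,"y":-0.01,"z":0,"spin":0},{"hand":0.005,"x":0.0007,"y":-0.014,"z":0,"spin":0},{"hand":0.005,"x":0.001,"y":-0.018,"z":0,"spin":0},{"hand":0.005,"x":0.0012,"y":-0.022,"z":0,"spin":0},{"hand":0.005,"x":0.0014,"y":-0.026,"z":0,"spin":0},{"hand":0.005,"x":0.0016,"y":-0.03,"z":0,"spin":0},{"hand":0.005,"x":0.0018,"y":-0.034,"z":0,"spin":0},{"hand":0.005,"x":0.002,"y":-0.038,"z":0,"spin":0},{"hand":0.005,"x":0.0022,"y":-0.042,"z":0,"spin":0},{"hand":0.005,"x":0.0025,"y":-0.046,"z":0,"spin":0},{"hand":0.005,"x":0.0027,"y":-0.05,"z":0,"spin":0},{"hand":0.005,"x":0.0029,"y":-0.054,"z":0,"spin":0},{"hand":0.005,"x":0.0031,"y":-0.058,"z":0,"spin":0},{"hand":0.005,"x":0.0033,"y":-0.062,"z":0,"spin":0},{"hand":0.005,"x":0.0035,"y":-0.066,"z":0,"spin":0},{"hand":0.005,"x":0.0037,"y":-0.07,"z":0,"spin":0}]'
python3 -m handwheel '[{"hand":0.005,"x":0.0002,"y":-0.004,"z":0,"spin":0},{"hand":0.005,"x":0.0004,"y":-0.008,"z":0,"spin":0},{"hand":0.005,"x":0.0006,"y":-0.012,"z":0,"spin":0},{"hand":0.005,"x":0.0009,"y":-0.016,"z":0,"spin":0},{"hand":0.005,"x":0.0011,"y":-0.02,"z":0,"spin":0},{"hand":0.005,"x":0.0013,"y":-0.024,"z":0,"spin":0},{"hand":0.005,"x":0.0015,"y":-0.028,"z":0,"spin":0},{"hand":0.005,"x":0.0017,"y":-0.032,"z":0,"spin":0},{"hand":0.005,"x":0.0019,"y":-0.036,"z":0,"spin":0},{"hand":0.005,"x":0.0021,"y":-0.04,"z":0,"spin":0},{"hand":0.005,"x":0.0024,"y":-0.044,"z":0,"spin":0},{"hand":0.005,"x":0.0026,"y":-0.048,"z":0,"spin":0},{"hand":0.005,"x":0.0028,"y":-0.052,"z":0,"spin":0},{"hand":0.005,"x":0.003,"y":-0.056,"z":0,"spin":0},{"hand":0.005,"x":0.0031,"y":-0.059,"z":0,"spin":0},{"hand":0.005,"x":0.0032,"y":-0.061,"z":0,"spin":0},{"hand":0.005,"x":0.0033,"y":-0.062,"z":0,"spin":0},{"hand":0.005,"x":0.0033,"y":-0.062,"z":0,"spin":0}]'
```

```text
t: 17.8
eef_pos: [590.2, -10.5, 87.7]
tcp_rot: [-3.141, -0.002, -1.517]
ft_force: [1.7, -15.0, -2.5]
opening: 0.165
t: 19.38
eef_pos: [593.7, -79.8, 87.7]
tcp_rot: [-3.141, -0.001, -1.517]
ft_force: [0.8, -8.1, -2.3]
opening: 0.167
t: 20.88
eef_pos: [596.9, -141.8, 87.7]
tcp_rot: [3.142, -0.0, -1.518]
ft_force: [0.3, -2.8, 0.7]
opening: 0.168
```

```bash
python3 -m handwheel '[{"hand":0.005,"x":0,"y":-0.0008,"z":0,"spin":0},{"hand":0.005,"x":0.0001,"y":-0.0016,"z":0,"spin":0},{"hand":0.005,"x":0.0001,"y":-0.0022,"z":0,"spin":0},{"hand":0.005,"x":0.0001,"y":-0.0026,"z":0,"spin":0},{"hand":0.005,"x":0.0001,"y":-0.0026,"z":0,"spin":0}]'
```

```text
t: 21.3
eef_pos: [597.0, -144.2, 87.7]
tcp_rot: [-3.142, -0.0, -1.518]
ft_force: [-0.4, -2.2, -0.0]
opening: 0.169
```

```bash
python3 -m handwheel '[{"hand":0.005,"x":0,"y":-0.0003,"z":0,"spin":0},{"hand":0.005,"x":0,"y":-0.0006,"z":0,"spin":0},{"hand":0.005,"x":0,"y":-0.0009,"z":0,"spin":0},{"hand":0.005,"x":0,"y":-0.0009,"z":0,"spin":0}]'
```

```text
t: 21.63
eef_pos: [597.0, -144.5, 87.7]
tcp_rot: [3.141, 0.001, -1.518]
ft_force: [1.1, 6.1, 0.7]
opening: 0.169
```

The force has changed sign, so the slide is against its home stop. I release, go up and clear.

```bash
python3 -m handwheel '[{"hand":0.03,"x":0,"y":0.0003,"z":0,"spin":0},{"hand":0.05,"x":0,"y":0.0003,"z":0,"spin":0},{"hand":0.05,"x":0,"y":0.0003,"z":0,"spin":0},{"hand":0.05,"x":0,"y":0.0003,"z":0,"spin":0},{"hand":0.05,"x":0,"y":0.0003,"z":0,"spin":0},{"hand":0.05,"x":0,"y":0.0003,"z":0.02,"spin":0},{"hand":0.05,"x":0,"y":0.0003,"z":0.055,"spin":0},{"hand":0.05,"x":0,"y":0.0003,"z":0.09,"spin":0},{"hand":0.05,"x":0,"y":0.0003,"z":0.125,"spin":0},{"hand":0.05,"x":0,"y":-0.02,"z":0.16,"spin":0},{"hand":0.05,"x":0,"y":-0.05,"z":0.18,"spin":0},{"hand":0.05,"x":0,"y":-0.085,"z":0.18,"spin":0},{"hand":0.05,"x":0,"y":-0.12,"z":0.18,"spin":0},{"hand":0.05,"x":0,"y":-0.155,"z":0.18,"spin":0},{"hand":0.05,"x":0,"y":-0.19,"z":0.18,"spin":0},{"hand":0.05,"x":0,"y":-0.22,"z":0.18,"spin":0},{"hand":0.05,"x":0,"y":-0.23,"z":0.18,"spin":0},{"hand":0.05,"x":0,"y":-0.23,"z":0.18,"spin":0}]'
python3 - <<'E'
from h import *
t=snap('top');s=snap('scene');st=state();print(st['t'],st['eef_pos'],st['ft_force'])
v=np.vstack([cv2.resize(t['img'][130:230,235:410],(600,343),interpolation=cv2.INTER_CUBIC),cv2.resize(s['img'][160:340,170:415],(600,257))[:257]])
v=np.vstack([cv2.resize(t['img'][130:225,235:410],(560,304),interpolation=cv2.INTER_CUBIC),cv2.resize(s['img'][170:330,170:473],(560,296),interpolation=cv2.INTER_CUBIC)])
cv2.imwrite('pics/m12.png',v[:,:,::-1])
E
```

```text
t: 23.13
eef_pos: [596.3, -377.4, 266.8]
tcp_rot: [3.141, 0.0, -1.52]
ft_force: [0.7, -0.1, 0.3]
opening: 0.525
23.2333 [ 596.85388022 -374.43216147  267.36657769] [-0.47297271 -0.16360112  1.10987443]
```

View pics/m12.png

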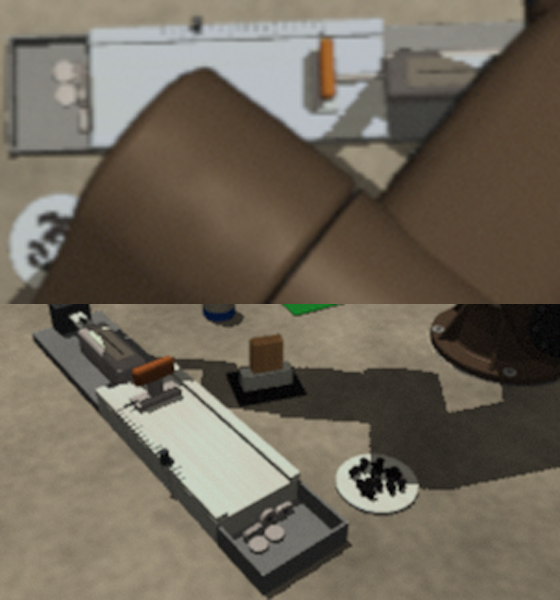

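The picture shows the runway clear, the parts in the tray at (265,525), the scraper upright on its mat at (267,370) and the grip home. I hand in.

```bash
python3 -c "
from cell import job_done
print(job_done())"
```

```text
the job is handed in; nothing more can be done
None
```

The job is done and handed in at about 23 s of the 72 s allowed, with all steps in the order asked; no verdict came back.

- **Wiping:** I pushed all five parts into the tray with the scraper. The last pictures show the runway clear and the parts in the tray. They partly overlap there, so I didn't count each one separately.
- **Scraper:** it stands upright in the middle of its mat, lined up with the mat's edges.
- **Proof pull:** I pulled the grip out in shrinking steps until the pointer was about 0.3 mm short of the marker's middle, going by the wrist camera. It was held there for about 1.5 s at about 15 N.
- **Return:** I eased the grip back at about 50 mm/s, still gripped, until it pressed on the home stop with about 6 N. Only then did I let go, and the last picture shows it home.

**Checks that disagreed:** the estimates of the marker's position differed by about 1 mm (133 to 134.5 mm of pull), so I settled the last few millimetres by the close-up view. The last pictures show the rivet dish in place. They don't show the hammer, and only the bottle's foot is in view, but I never went near either.

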